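Load a cut pipe into the sprung holding cradle

TASK

The longer of the two cut pipes has to be deburred next: take it off its sloping rest and clamp it in the sprung cradle, pressing the sliding carriage back with one end of the pipe and swinging the other end down inside the fixed jaw. Leave it lying level in the saddles, either way round, gripped between carriage and jaw with both ends flush against them, and let go of it. Do not disturb the shorter pipe or anything else that stands on the table.

Things in the scene. Friction and masses are not known exactly. Their poses are not given: they have to be found in the camera images.
- long_pipe: the longer cut pipe, grey metal tube with a dark line round it near one end, 118 mm long, 42 mm outside diameter, about 0.35 kg. Origin at the centre of one end face, z along its axis towards the other end. It starts on one of two like sloping rests, its axis rising at 35 degrees away from the robot, the origin at its lower end
- long_pipe_mid (a point): the middle of the long pipe, on its axis, 59 mm from either end
- short_pipe: the shorter cut pipe, brown-grey metal tube, 88 mm long, 34 mm diameter, on the other sloping rest; not to be touched. Origin at the centre of its lower end face, z along its axis. Beyond the rests the saw's crank reaches over the table: three handles at x 0.51 to 0.57 m, at y -0.21 and -0.35, z 0.09 to 0.11 m, and at y -0.28, z 0.21 to 0.23 m: lift the pipe back towards the robot
- cradle: the sprung cradle, fixed: grey base plate 226 x 84 x 12 mm. Origin on the table under the middle of the seated pipe; x from the sliding carriage (nearer the robot) to the fixed jaw, z up. Fixed jaw: plate 54 mm wide, flat inner face at x = +59 mm, 18 mm thick, top at z = 82 mm. V saddles, 10 mm long, at x = -26 and +26 mm, within 19 mm of the middle, top at z = 43 mm. Nothing else beside the pipe
- seat (a point): where the middle of the seated pipe must be, in the cradle's frame x = 0, y = 0, z = 55 mm; the axes are the cradle's, and the seated pipe lies level along x. Behind the carriage is a bracket at x = -121 to -135 mm, top at z = 58 mm
- carriage (a joint): travel of the sliding carriage in m: 0 at rest (gap to the fixed jaw 96 mm), growing to 0.05 as it is pressed back along the cradle's -x (gap 146 mm). Its spring pushes it shut with 6 N at rest and 2 N more for each 10 mm (16 N at the end). 0.022 with the pipe clamped
- carriage_face (a point): upper edge of the carriage's flat front face, at the middle of its 52 mm width, z = 79 mm; the face looks along the cradle's +x. It is 3 mm lower than the fixed jaw, so a level pipe above the jaw would pass over it: the carriage end of the pipe must be the lower one while pressing
- tape_measure: yellow and black pocket tape, 36 x 74 x 64 mm, a bystander
- spray_oil: spray can, 52 mm across, 161 mm tall, a bystander
- rest_a: the sloping rest under the long pipe, fixed; a like one holds the short pipe (which rest stands where varies). Origin on the table under the pipe's middle, 75 mm below it; x towards the pipe's upper end. A foot button holds the pipe's lower end; two 10 mm long V saddles centred 15 and 78 mm up from that end, at least 12 mm below the pipe's axis and within 19 mm of it sideways: fingers have room beside the pipe

How it is judged:
On the way, in this order (a step that is already met when the one before it is completed fails the run):
1. the long pipe is lifted off its rest (height (world z) of long_pipe_mid above 0.11 m), for 0.1 s.
2. the carriage is pressed back by the long pipe (value of joint carriage above 0.01 m and contact force between long_pipe and carriage above 1 N), for 0.1 s.
At the end, for the whole second after the job is handed in: the long pipe lies level in the cradle's saddles, its middle within 5 mm of the seat and its axis within 4 degrees of the cradle's, gripped by the carriage (carriage travel 19 to 25 mm, pressing on it with over 2 N), at rest and released (distance between long_pipe_mid and seat below 0.005 m and angle between the z axis of long_pipe and the x axis of cradle, either way round below 0.07 rad and value of joint carriage between 0.019 and 0.025 m and contact force between long_pipe and carriage above 2 N and linear speed of long_pipe below 0.01 m/s and contact force between the fingers and long_pipe below 0.1 N); the robot touches nothing.
It fails at once if the short pipe is disturbed (moved over 20 mm) (distance of short_pipe from where it was at the start of the episode above 0.02 m).
It fails at once if the tape measure or the spray can is moved over 30 mm (distance of any of tape_measure, spray_oil from where it was at the start of the episode above 0.03 m).
It also fails if it takes over 48 s, if anything falls off the work surface, if the arm or the gripper's body presses on something with over 40 N, if the wrist force passes 120 N, or if a joint passes its speed limit or range.

ROBOT

A 6-joint arm with a two-finger parallel gripper is mounted at the origin on a cart in front of the work surface, level with it; the furniture and walls round the work are solid. World frame = base frame: x ahead of the robot, y to its left, z up, the work surface at z = 0. Lengths are in m, angles in rad, forces in N, time in s.
With the tool pointing down it reaches from about 0.325 to 0.75 m from the base axis. Payload 7.6 kg.
Tool frame: the origin (TCP) lies at the very end of the fingers, on their centre line; the grasp point (between the pads) lies 19 mm behind it; z points along the fingers, y is the line along which they close (so a half turn about z gives the same grasp; the last joint's range is limited). The gripper opens to 85 mm and grips with 20 to 120 N. Pads are 22 mm wide; open, the fingers measure 114 mm over their backs; the gripper's body (76 mm by 85 mm) begins 54 mm behind the grasp point. The pads swing forward as they close: fully open they stand 13 mm farther back than shut.
Start: joints at [1.254, 0.052, 1.401, -0, 1.689, -0.07], TCP at [0.128, 0.509, 0.231] pointing down, gripper open.
Joint ranges: [-2.9, 2.9], [-0.91, 2.17], [0.12, 2.37], [-1.06, 4.2], [0.26, 2.73], [-2.93, 2.93]. Speed limits (rad/s): [2.57, 2.57, 3.01, 3.14, 3.14, 3.14].

INTERFACE

Orientations are given as a 3x3 rotation matrix whose columns are the frame's x, y, z axes.
In Python, from bench import ctrl, fingers, viewer, monitor gives the robot as it stands. Calls block until the motion is done:
- ctrl.move_pose(position, orientation): joint-space move of the TCP to a pose.
- ctrl.move_linear(position, speed=0.15, rotation=None): straight line of the TCP; rotation=None keeps the orientation; speed is the mean speed in m/s.
- ctrl.move_joints(angles): joint-space move.
- fingers.grip(opening, f_grip=None): opening from 0.0 (shut) to 1.0 (fully open); f_grip is the grip in N (None keeps the last); returns when the fingers have stopped.
- ctrl.wait(seconds).
- ctrl.solve_ik(position, orientation): joint angles nearest the present ones, or None.
- viewer.camera(name): name is "side" or "top"; returns a dict with "img" (480x640x3 uint8, red, green, blue), "z_map" (480x640 float32, m along the optical axis (not along the pixel's ray), 0 where there is no reading), "mtx" (3x3 intrinsics, pixels), "R" (3x3) and "t" (3): a world point X has camera coordinates R X + t. Camera axes: x right, y down, z forward; pixel columns grow to the right and rows downward; lengths in m; the calibration is good to about 2 mm. A picture is of the moment at which its call begins.
A pose or a line that the arm cannot do raises ctrl.Unreachable and nothing moves.
- ctrl.job_done(): hands the job in; it is judged then, once.
Readings, each from a call of its own:
- monitor.read_clock(): time.
- monitor.read_joint_positions(): joint angles.
- monitor.read_qd(): joint speeds.
- monitor.read_joint_efforts(): joint torques, N m.
- monitor.read_eef_pos(): TCP position.
- monitor.read_eef_rot(): TCP orientation.
- monitor.read_force(): force on the tool from outside, world axes, zero at the start.
- monitor.read_ft_torque(): the same for the moment, N m.
- monitor.read_width(): opening from 0.0 (shut) to 1.0 (fully open).
- monitor.read_gripper_force(): force on a finger pad.
Only numpy, scipy, OpenCV 4.12 (cv2) and the standard library are available. Lean on these libraries where they do the work, as an engineer would, in place of code of your own. Each camera call takes 0.05 s, during which the arm holds its last target. There are 200 camera calls.

## Working session

There is one attempt and no reset: what is moved stays moved. The work goes in short steps, each a Python script; the robot and the scene stay as the last script left them, time stands still between calls to the robot, and variables do not carry over. Pictures are saved under pics/ and viewed, at most 10 in all, crops included, and the job is handed in when it is done.

```bash
ls; mkdir -p pics; python3 - <<'E'
from bench import ctrl, fingers, viewer, monitor
import cv2, numpy as np
for n in ("top","side"):
    c=viewer.camera(n); cv2.imwrite(f"pics/{n}0.png",c["img"][:,:,::-1]); np.savez(f"pics/{n}0.npz",**c)
    print(n,c["mtx"],c["R"],c["t"])
print(monitor.read_clock())
E
```

```text
pics
top [[603.24148068   0.         309.86922926]
 [  0.         603.24148068 232.74068377]
 [  0.           0.           1.        ]] [[-0.00436213 -0.99967323 -0.02518729]
 [-0.99881253  0.0055778  -0.04839845]
 [ 0.04852313  0.02494626 -0.99851049]] [-0.17244032  0.50451837  1.17652496]
side [[433.02662523   0.         319.96880421]
 [  0.         433.02662523 237.91687261]
 [  0.           0.           1.        ]] [[ 0.85059522 -0.52532612  0.02280899]
 [-0.31057408 -0.53693066 -0.78437823]
 [ 0.42430122  0.66010449 -0.61986332]] [-0.53299649  0.11134519  0.78883911]
0.1
```

View pics/top0.png

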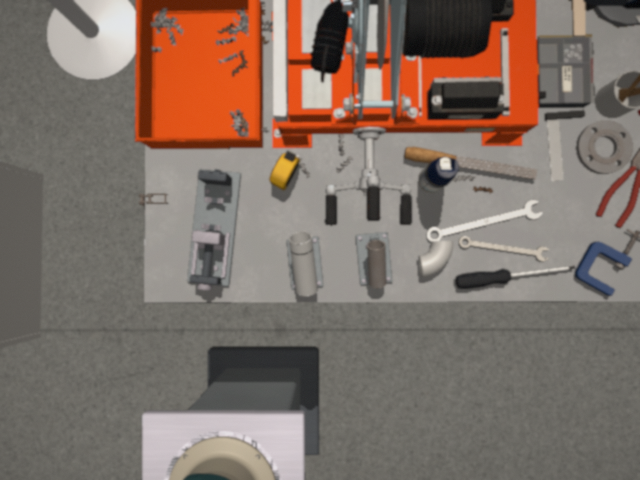

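View pics/side0.png

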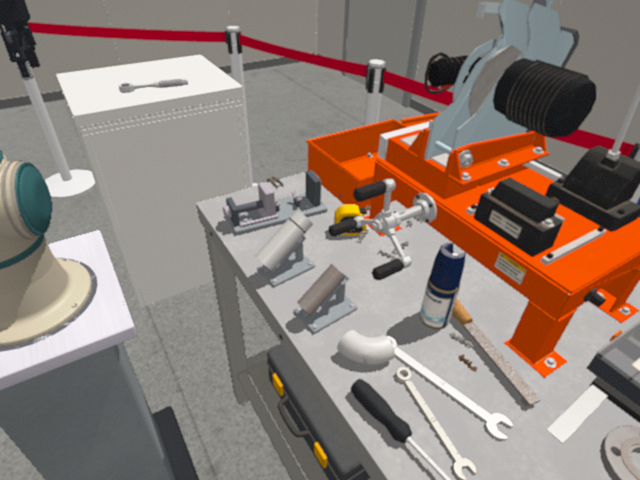

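Top view: long grey pipe around (303,265), short pipe (376,262), cradle spanning (190–240, 170–287) with jaw at (215,177) and carriage near (208,237). Tape at (285,170) and can at (440,170). The side view confirms it: pipe at (285,245), cradle at (270,205). Now I'll measure.

```bash
cat > geo.py <<'E'
import numpy as np
from scipy.optimize import least_squares
def cloud(c):
    z=c["z_map"]; v,u=np.indices(z.shape); K=c["mtx"]
    P=np.stack([(u-K[0,2])/K[0,0]*z,(v-K[1,2])/K[1,1]*z,z],-1)
    W=(P-c["t"])@c["R"]; W[z==0]=np.nan
    return W
def fit_cyl(P,axis0,r):
    """axis point (in plane through the mean, 2 dof) + direction (2 dof), fixed radius"""
    m=P.mean(0); a0=axis0/np.linalg.norm(axis0)
    e1=np.cross(a0,[0,1,0.]); e1/=np.linalg.norm(e1); e2=np.cross(a0,e1)
    def un(q):
        a=a0+q[2]*e1+q[3]*e2; return m+q[0]*e1+q[1]*e2, a/np.linalg.norm(a)
    def res(q):
        p,a=un(q); return np.linalg.norm(np.cross(P-p,a),axis=1)-r
    best=None
    for s in (-r,r):
        f=least_squares(res,[s,0,0,0],loss="soft_l1",f_scale=0.002)
        p,a=un(f.x)
        if p[2]<m[2] and (best is None or f.cost<best[0]): best=(f.cost,p,a,f.fun)
    return best[1],best[2],best[3]
E
python3 - <<'E'
from geo import *
T=cloud(np.load("pics/top0.npz")); S=cloud(np.load("pics/side0.npz"))
print("table z",np.nanmedian(T[200:225,270:290,2]),np.nanmedian(S[270:280,360:380,2]))
# rough from top
for n,(u,v) in dict(pl=(307,290),ph=(302,240),jaw=(215,176),car=(208,237),base=(232,200),bl=(194,283),short=(376,262)).items(): print(n,T[v,u].round(4))
a0=np.array([np.cos(np.radians(35)),0,np.sin(np.radians(35))])
for n,C in (("top",T),("side",S)):
    P=C.reshape(-1,3); P=P[~np.isnan(P).any(1)]
    c=T[265,303]; 
    Q=P[(abs(P[:,0]-c[0])<.085)&(abs(P[:,1]-c[1])<.032)&(P[:,2]>.03)]
    # distance above slope to drop saddles
    Q=Q[(Q-c)@np.array([-a0[2],0,a0[0]])>-.022]
    p,a,f=fit_cyl(Q,a0,.021); ok=abs(f)<.003
    s=(Q[ok]-p)@a
    print(n,len(Q),ok.sum(),"p",p.round(4),"a",a.round(4),"pitch",np.degrees(np.arcsin(a[2])),"s",np.percentile(s,[0,1,99,100]).round(4),"rms",f[ok].std())
    lo,hi=np.percentile(s,[.5,99.5]); print(" mid",(p+a*(lo+hi)/2).round(4),hi-lo)
# cradle
for n,C in (("top",T),("side",S)):
    P=C.reshape(-1,3); P=P[~np.isnan(P).any(1)]
    R=P[(P[:,0]>.30)&(P[:,0]<.58)&(P[:,1]>.06)&(P[:,1]<.22)]
    for lo,hi in ((.006,.018),(.054,.062),(.074,.09)):
        q=R[(R[:,2]>lo)&(R[:,2]<hi)]
        print(n,lo,len(q),q.min(0).round(4),q.max(0).round(4),np.median(q[:,2]))
E
```

```text
table z -0.0003827674665286459 0.0012682488408629006
pl [ 0.3942 -0.1706  0.0694]
ph [ 0.4868 -0.1622  0.0836]
jaw [ 6.069e-01 -5.000e-04  8.250e-02]
car [0.4935 0.0133 0.0771]
base [ 0.569  -0.0217  0.0137]
bl [ 0.4054  0.0565 -0.0031]
short [ 0.4456 -0.2981  0.0822]
top 1218 1179 p [ 0.4457 -0.1631  0.0769] a [0.8157 0.079  0.573 ] pitch 34.96166511763305 s [-0.0633 -0.0605  0.056   0.0587] rms 0.0012347739115379979
 mid [ 0.444  -0.1633  0.0757] 0.11781929396579266
side 1253 1236 p [ 0.443  -0.1625  0.0757] a [0.8156 0.0766 0.5735] pitch 34.99672241713064 s [-0.0595 -0.0582  0.0572  0.0584] rms 0.0011037317555613279
 mid [ 0.4425 -0.1625  0.0754] 0.11698591204062281
top 0.006 196 [0.3861 0.06   0.006 ] [0.5799 0.1671 0.0174] 0.009700464432724258Traceback (most recent call last):
  File "<stdin>", line 23, in <module>
    return umr_minimum(a, axis, None, out, keepdims, initial, where)
ValueError: zero-size array to reduction operation minimum which has no identity
```

```bash
python3 - <<'E'
from geo import *
import cv2
for n in ("top","side"):
    C=cloud(np.load(f"pics/{n}0.npz"));P=C.reshape(-1,3); P=P[~np.isnan(P).any(1)]
    R=P[(P[:,0]>.36)&(P[:,0]<.66)&(P[:,1]>-.06)&(P[:,1]<.09)]
    q=R[(R[:,2]>.004)]
    r=cv2.minAreaRect((q[:,:2]*1000).astype(np.float32)); print(n,"all",r)
    for lo,hi in ((.008,.018),(.040,.047),(.055,.062),(.074,.087)):
        q=R[(R[:,2]>lo)&(R[:,2]<hi)]
        print(n,lo,len(q),"z",np.median(q[:,2]).round(4),cv2.minAreaRect((q[:,:2]*1000).astype(np.float32)))
        if lo>.07:
            for k,s in (("jaw",q[q[:,0]>.57]),("car",q[q[:,0]<.57])):
                if len(s)>5: print("  ",k,len(s),cv2.minAreaRect((s[:,:2]*1000).astype(np.float32)),s.mean(0).round(4))
c=np.load("pics/top0.npz"); cv2.imwrite("pics/crop.png",cv2.resize(c["img"][155:305,170:330,::-1],None,fx=4,fy=4,interpolation=2))
E
```

```text
top all ((514.9231567382812, 15.754695892333984), (289.7990417480469, 148.07386779785156), 0.0947037786245346)
top 0.008 2826 z 0.012 ((530.3721923828125, 11.561687469482422), (90.85589599609375, 253.92938232421875), 84.17328643798828)
top 0.04 294 z 0.0439 ((511.2159729003906, 15.605300903320312), (51.579280853271484, 231.76361083984375), 84.05184173583984)
top 0.055 204 z 0.0576 ((509.39642333984375, 16.79621124267578), (53.86968994140625, 212.52108764648438), 84.17411041259766)
top 0.074 597 z 0.0799 ((550.5015869140625, 12.236909866333008), (54.133460998535156, 135.89842224121094), 84.66864013671875)
   jaw 281 ((609.0648193359375, 6.771141052246094), (54.15385437011719, 18.207521438598633), 84.81231689453125) [0.6084 0.0061 0.0813]
   car 316 ((493.6680908203125, 18.224716186523438), (52.390174865722656, 21.765274047851562), 84.35536193847656) [0.4937 0.0179 0.0786]
side all ((510.3485107421875, 12.751712799072266), (90.14937591552734, 234.78048706054688), 86.7606430053711)
side 0.008 1237 z 0.0122 ((514.2998657226562, 13.740669250488281), (87.72805786132812, 227.00222778320312), 86.7606430053711)
side 0.04 258 z 0.0438 ((505.2520751953125, 15.26490592956543), (52.23963928222656, 223.62890625), 83.91543579101562)
side 0.055 176 z 0.0579 ((511.19024658203125, 15.206647872924805), (53.522727966308594, 210.918212890625), 83.88689422607422)
side 0.074 269 z 0.0794 ((549.2723388671875, 13.531179428100586), (56.30845642089844, 136.8247833251953), 83.65434265136719)
   jaw 128 ((607.8926391601562, 7.001010894775391), (56.308319091796875, 19.105419158935547), 83.01083374023438) [0.6057 0.0029 0.0806]
   car 141 ((492.4754638671875, 20.245391845703125), (55.7115364074707, 22.406808853149414), 82.65332794189453) [0.491  0.0156 0.0784]
```

View pics/crop.png

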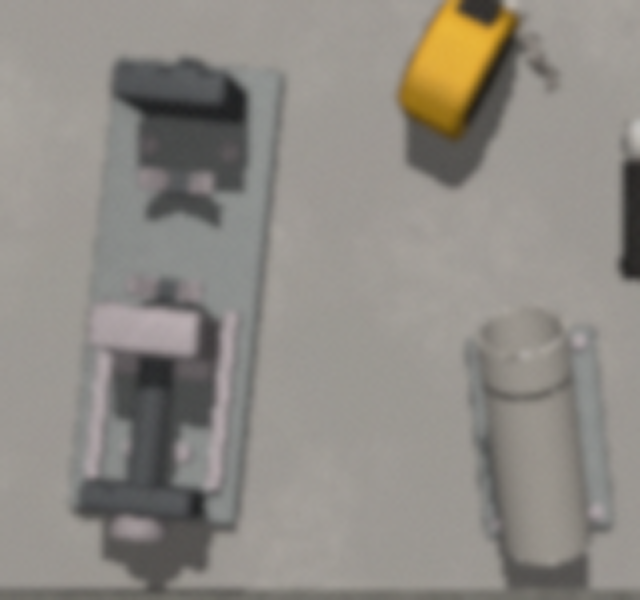

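The crop shows the jaw at the far end (top), the carriage at mid-plate and open V saddles between them. The dark line on the pipe is near its upper end. The fits agree: pipe mid (0.443,-0.163,0.0755) with yaw 5.5°; cradle origin (0.541,0.0137) with yaw -5.75°. Next I'll check IK for the waypoints, then grasp and lift.

```bash
cat > plan.py <<'E'
import numpy as np
from bench import ctrl, fingers, viewer, monitor
PM=np.array([.4432,-.1629,.0756]); PYAW=np.arctan2(.078,.8157)
CO=np.array([.5408,.0137,0]); CYAW=np.radians(-5.75)
DEEP=.023      # TCP beyond the pipe axis along tool z
def pose(M,deg,yaw,sgn=1,back=0.):
    """TCP pose holding a pipe with middle M, pitch deg (far end up), heading yaw"""
    th=np.radians(deg); c,s=np.cos(yaw),np.sin(yaw)
    z=np.array([c*np.sin(th),s*np.sin(th),-np.cos(th)]); y=sgn*np.array([-s,c,0])
    return np.asarray(M)+(DEEP-back)*z, np.column_stack([np.cross(y,z),y,z])
def cr(x,z,y=0.):  # cradle frame -> world
    c,s=np.cos(CYAW),np.sin(CYAW); return CO+np.array([c*x-s*y,s*x+c*y,z])
E
python3 - <<'E'
from plan import *
for sg in (1,-1):
    for n,p in dict(pre=pose(PM,35,PYAW,sg,.10),grasp=pose(PM,35,PYAW,sg),above=pose(cr(.028,.16),35,CYAW,sg),con=pose(cr(.023,.09),35,CYAW,sg),pressed=pose(cr(-.0146,.084),35,CYAW,sg),lev=pose(cr(-.016,.057),0,CYAW,sg),up=pose(cr(0,.16),0,CYAW,sg)).items():
        q=ctrl.solve_ik(*p); print(sg,n,p[0].round(3),None if q is None else np.round(q,2))
E
```

```text
1 pre [ 0.399 -0.167  0.139] [-0.77 -0.57  2.2   0.5   1.14 -2.57]
1 grasp [ 0.456 -0.162  0.057] [-0.65 -0.26  2.16  0.54  0.84 -2.6 ]
1 above [0.582 0.01  0.141] [-0.03 -0.15  1.88 -0.06  0.8  -1.47]
1 con [0.577 0.01  0.071] [-0.03 -0.06  1.95 -0.07  0.64 -1.45]
1 pressed [0.539 0.014 0.065] [-0.02 -0.16  2.06 -0.08  0.64 -1.44]
1 lev [0.525 0.015 0.034] [-0.04  0.21  1.63 -0.    1.3  -1.51]
1 up [0.541 0.014 0.137] [-0.04  0.15  1.49 -0.    1.51 -1.51]
-1 pre [ 0.399 -0.167  0.139] [-0.77 -0.57  2.2   0.5   1.14  0.57]
-1 grasp [ 0.456 -0.162  0.057] [-0.65 -0.26  2.16  0.54  0.84  0.54]
-1 above [0.582 0.01  0.141] [-0.03 -0.15  1.88 -0.06  0.8   1.67]
-1 con [0.577 0.01  0.071] [-0.03 -0.06  1.95 -0.07  0.64  1.69]
-1 pressed [0.539 0.014 0.065] [-0.02 -0.16  2.06 -0.08  0.64  1.7 ]
-1 lev [0.525 0.015 0.034] [-0.04  0.21  1.63 -0.    1.3   1.63]
-1 up [0.541 0.014 0.137] [-0.04  0.15  1.49 -0.    1.51  1.63]
```

```bash
python3 - <<'E'
from plan import *
import cv2
fingers.grip(.9)
ctrl.move_pose(*pose(PM,35,PYAW,-1,.10))
print(monitor.read_clock(),monitor.read_force())
p,R=pose(PM,35,PYAW,-1); ctrl.move_linear(p,.08)
print(monitor.read_clock(),monitor.read_force(),monitor.read_eef_pos()-p)
fingers.grip(0,80)
print(monitor.read_width(),monitor.read_gripper_force(),monitor.read_force())
p2,_=pose(PM,35,PYAW,-1,.095); ctrl.move_linear(p2,.1)
print(monitor.read_clock(),monitor.read_width(),monitor.read_gripper_force(),monitor.read_force())
for n in ("top","side"):
    c=viewer.camera(n); np.savez(f"pics/{n}1.npz",**c); cv2.imwrite(f"pics/{n}1.png",c["img"][:,:,::-1])
E
```

```text
2.95 [-0.9991715   0.41793903  0.01175139]
4.35 [-0.29050576  0.01248263 -0.09398571] [ 9.18495536e-05 -1.70147153e-04  4.19854552e-04]
0.47684959836084356 79.4026587344706 [-6.98794967 -0.43369283  4.35261728]
5.875 0.4745419742039744 80.86239321157336 [-0.35573225  0.52032143 -3.85674653]
```

View pics/side1.png

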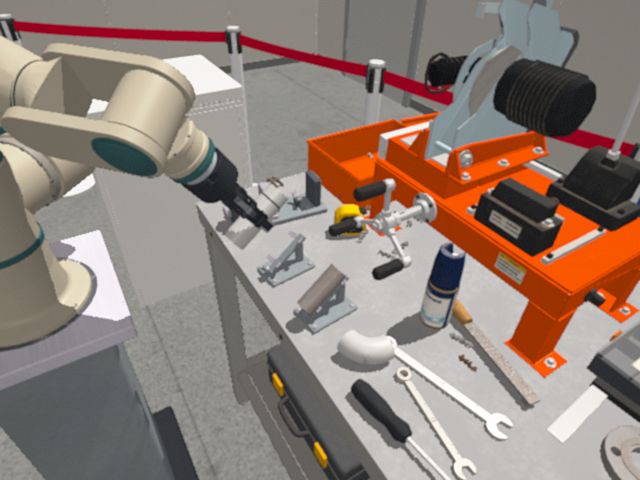

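The pipe is held, with its two ends visible at about (245,235) and (275,195), and the rest is empty. I'll measure the in-hand pose now.

```bash
python3 - <<'E'
from plan import *
from geo import *
M=pose(PM,35,PYAW,-1,.095)[0]-pose(PM,35,PYAW,-1)[0]+PM
th=np.radians(35); a0=np.array([np.cos(PYAW)*np.cos(th),np.sin(PYAW)*np.cos(th),np.sin(th)])
h=np.array([-np.sin(PYAW),np.cos(PYAW),0]); up=np.cross(a0,h)
print("exp mid",M.round(4),a0.round(4))
for n in("side","top"):
    P=cloud(np.load(f"pics/{n}1.npz")).reshape(-1,3);P=P[~np.isnan(P).any(1)]
    s=(P-M)@a0; d=np.linalg.norm(np.cross(P-M,a0),axis=1)
    Q=P[(abs(s)<.075)&(abs(s)>.017)&(d<.029)&(d>.013)]
    p,a,f=fit_cyl(Q,a0,.021); ok=abs(f)<.003; s=(Q[ok]-p)@a; lo,hi=np.percentile(s,[.5,99.5])
    m=p+a*(lo+hi)/2; e=m-M
    print(n,len(Q),ok.sum(),"len",hi-lo,"mid err along/h/up",[round(float(e@v),4) for v in(a0,h,up)],"pitch",np.degrees(np.arcsin(a[2])),"yaw-err",np.degrees(np.arctan2(a[1],a[0])-PYAW), "rms",f[ok].std())
E
```

```text
exp mid [ 0.389  -0.1681  0.1534] [0.8154 0.078  0.5736]
side 1225 1221 len 0.11718603427633639 mid err along/h/up [-0.0013, 0.0011, -0.001] pitch 34.85520567548179 yaw-err 0.012300089081752749 rms 0.0009704138981667883
top 772 737 len 0.041269679638188506 mid err along/h/up [0.039, 0.0, -0.0009] pitch 37.247594537657406 yaw-err -0.16654473558350352 rms 0.0011439929469170451
```

```bash
python3 - <<'E'
from plan import *
import cv2
ctrl.move_linear(pose([.40,-.14,.19],35,PYAW,-1)[0],.15)
p,R=pose(cr(.028,.17),35,CYAW,-1); ctrl.move_pose(p,R)
ctrl.move_linear(pose(cr(.028,.093),35,CYAW,-1)[0],.08)
print(monitor.read_clock(),monitor.read_force(),monitor.read_width())
c=viewer.camera("side"); np.savez("pics/side2.npz",**c); cv2.imwrite("pics/side2.png",cv2.resize(c["img"][120:300,170:410,::-1],None,fx=3,fy=3,interpolation=2))
E
```

```text
8.4583 [ 0.32578782  0.08562128 -3.01696998] 0.4749233551068543
```

View pics/side2.png

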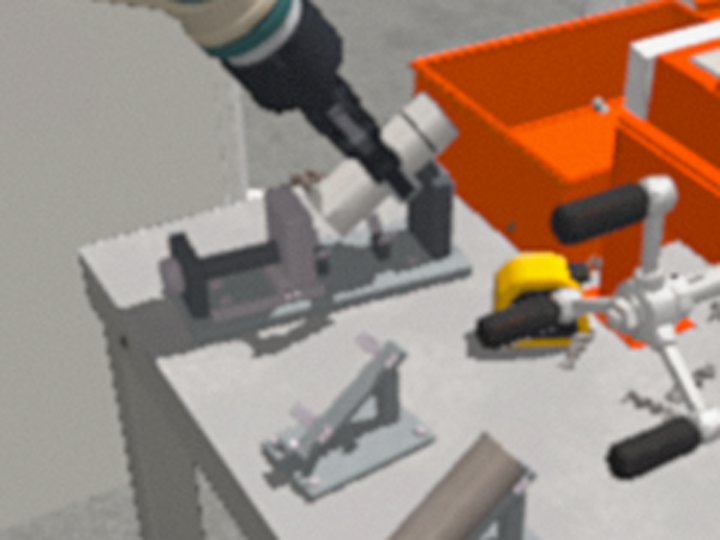

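The lower pipe end at (335,225) is in front of the carriage face and below its top edge, and the upper end clears the jaw. Press now.

```bash
python3 - <<'E'
from plan import *
def go(x,z,deg,v):
    p,R=pose(cr(x,z),deg,CYAW,-1); ctrl.move_linear(p,v,R)
    f=monitor.read_force(); print(round(monitor.read_clock(),2),(x,z,deg),f.round(1),round(monitor.read_width(),4))
    return f
for x,z in ((.022,.090),(.010,.0885),(-.003,.086),(-.0146,.084)):
    f=go(x,z,35,.04)
    if np.linalg.norm(f)>45: raise SystemExit("high force")
ctrl.wait(.1)
import cv2
c=viewer.camera("side"); np.savez("pics/side3.npz",**c); cv2.imwrite("pics/side3.png",cv2.resize(c["img"][120:300,170:410,::-1],None,fx=3,fy=3,interpolation=2))
E
```

```text
8.82 (0.022, 0.09, 35) [ 0.7 -0.9 -1.8] 0.4704
9.28 (0.01, 0.0885, 35) [10.6 -0.3 -1.2] 0.4735
9.76 (-0.003, 0.086, 35) [ 9.3 -0.7  0.5] 0.4705
10.2 (-0.0146, 0.084, 35) [12.4 -0.8  1.4] 0.4734
```

View pics/side3.png

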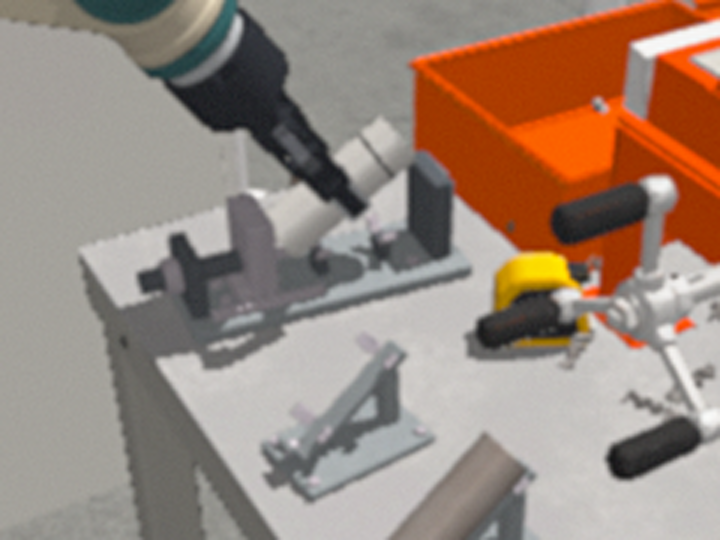

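The carriage (250,245) is pressed back and the upper end (390,150) is now inside the jaw. Swing it level next.

```bash
python3 - <<'E'
from plan import *
import cv2
def go(x,z,deg,v):
    p,R=pose(cr(x,z),deg,CYAW,-1); ctrl.move_linear(p,v,R)
    f=monitor.read_force(); print(round(monitor.read_clock(),2),(round(x,4),z,deg),f.round(1),round(monitor.read_width(),4))
    if np.linalg.norm(f)>45: raise SystemExit("high force")
for d,z in ((28,.079),(21,.074),(14,.068),(7,.063),(0,.0585)):
    t=np.radians(d); go(-.075+.059*np.cos(t)+.021*np.sin(t),z,d,.02)
c=viewer.camera("side"); np.savez("pics/side4.npz",**c); cv2.imwrite("pics/side4.png",cv2.resize(c["img"][120:300,170:410,::-1],None,fx=3,fy=3,interpolation=2))
from geo import *
M=cr(-.016,.0585); a0=np.array([np.cos(CYAW),np.sin(CYAW),0]); h=np.array([-a0[1],a0[0],0])
P=cloud(c).reshape(-1,3);P=P[~np.isnan(P).any(1)]
s=(P-M)@a0; d=np.linalg.norm(np.cross(P-M,a0),axis=1)
Q=P[(abs(s)<.06)&(abs(s)>.017)&(d<.026)&(d>.015)&(P[:,2]>.05)]
p,a,f=fit_cyl(Q,a0,.021); ok=abs(f)<.003; s=(Q[ok]-M)@a0
print(len(Q),ok.sum(),"s",np.percentile(s,[.5,99.5]).round(4),"h,z err",((p-M)@h).round(4),(p-M)[2].round(4),"pitch",np.degrees(np.arcsin(a[2])),"yaw-err",np.degrees(np.arctan2(a[1],a[0])-CYAW))
E
```

```text
10.82 (np.float64(-0.013), 0.079, 28) [11.2 -0.  -2.4] 0.4713
11.3 (np.float64(-0.0124), 0.074, 21) [13.1  0.7 -6.2] 0.4763
11.82 (np.float64(-0.0127), 0.068, 14) [13.  -1.3 -7.6] 0.4701
12.32 (np.float64(-0.0139), 0.063, 7) [13.3 -3.4 -4.5] 0.471
12.81 (np.float64(-0.016), 0.0585, 0) [13.8 -1.3  5.4] 0.4719
492 454 s [-0.0574  0.0595] h,z err 0.0009 -0.0025 pitch 0.3063827200435199 yaw-err -1.563406732991765
```

View pics/side4.png

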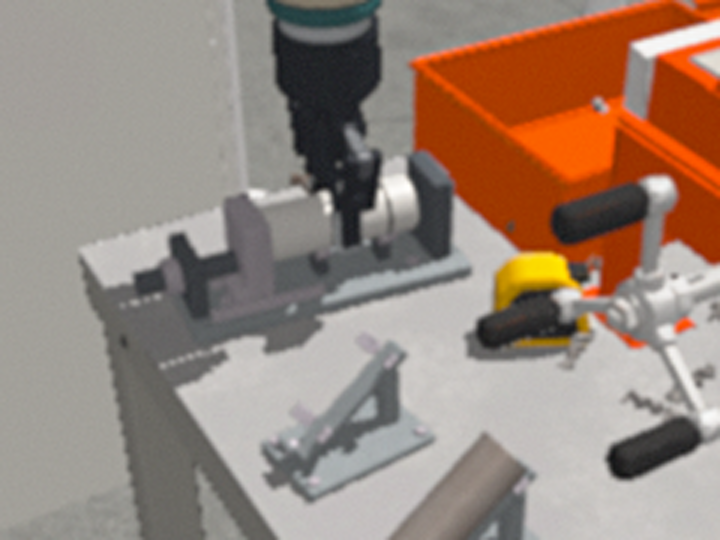

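The pipe is level, inside the jaw with a gap left at (415,210), and flush on the carriage. Slide it toward the jaw, lower and release.

```bash
python3 - <<'E'
from plan import *
import cv2
for x,z in ((-.008,.0585),(-.003,.058),(-.0015,.058),(-.0015,.0565),(-.0015,.0555)):
    p,R=pose(cr(x,z),0,CYAW,-1); ctrl.move_linear(p,.03,R)
    f=monitor.read_force(); print(round(monitor.read_clock(),2),(x,z),f.round(1))
    if abs(f[2])>15 or f[0]<0: print("contact, stop"); break
fingers.grip(.75,40); ctrl.wait(.3)
print(monitor.read_width(),monitor.read_force())
p,R=pose(cr(-.0015,.0555+.12),0,CYAW,-1); ctrl.move_linear(p,.1)
ctrl.move_linear(p+[-.16,0,.05],.2); ctrl.wait(.2); print(monitor.read_clock(),monitor.read_force())
from geo import *
for n in ("top","side"):
    c=viewer.camera(n); np.savez(f"pics/{n}5.npz",**c)
    cv2.imwrite(f"pics/{n}5.png",cv2.resize((c["img"][120:300,170:410] if n=="side" else c["img"][130:310,120:360])[:,:,::-1],None,fx=3,fy=3,interpolation=2))
    M=cr(0,.055); a0=np.array([np.cos(CYAW),np.sin(CYAW),0]); h=np.array([-a0[1],a0[0],0])
    P=cloud(c).reshape(-1,3);P=P[~np.isnan(P).any(1)]
    s=(P-M)@a0; d=np.linalg.norm(np.cross(P-M,a0),axis=1)
    Q=P[(abs(s)<.056)&(d<.026)&(d>.015)&(P[:,2]>.05)]
    p,a,f=fit_cyl(Q,a0,.021); ok=abs(f)<.003
    print(n,len(Q),ok.sum(),"h,z err",((p-M)@h).round(4),(p-M)[2].round(4),"pitch",np.degrees(np.arcsin(a[2])),"yaw-err",np.degrees(np.arctan2(a[1],a[0])-CYAW))
    q=P[(abs((P-CO)@h)<.02)&(P[:,2]>.0775)&(P[:,2]<.085)]; s=(q-CO)@a0; s=s[(abs(s)<.1)&(abs(s)>.045)]
    print("  carriage x",np.percentile(s[s<0],[2,98]).round(4),"jaw",np.percentile(s[s>0],[2,98]).round(4))
E
```

```text
13.28 (-0.008, 0.0585) [-0.8  0.2 15.3]
contact, stop
0.7513221348802512 [ 0.3453739  -0.31478931 -0.41273181]
16.45 [0.62244987 0.8127827  0.21435725]
top 1331 1211 h,z err 0.0002 0.0002 pitch 0.16357408327090625 yaw-err -0.29694003539633185
  carriage x [-0.0792 -0.055 ] jaw [0.0479 0.0769]
side 773 740 h,z err 0.0011 0.0005 pitch -0.03218153520568744 yaw-err -0.2875444580636477
  carriage x [-0.0804 -0.0581] jaw [0.0561 0.0756]
```

View pics/side5.png

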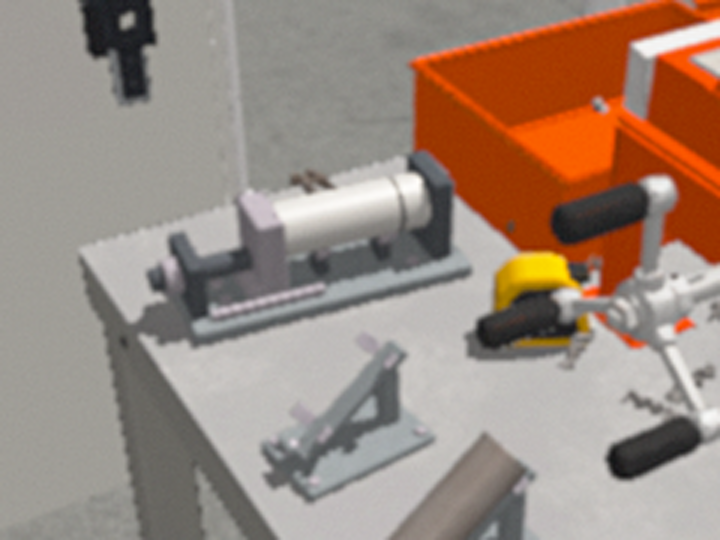

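View pics/top5.png

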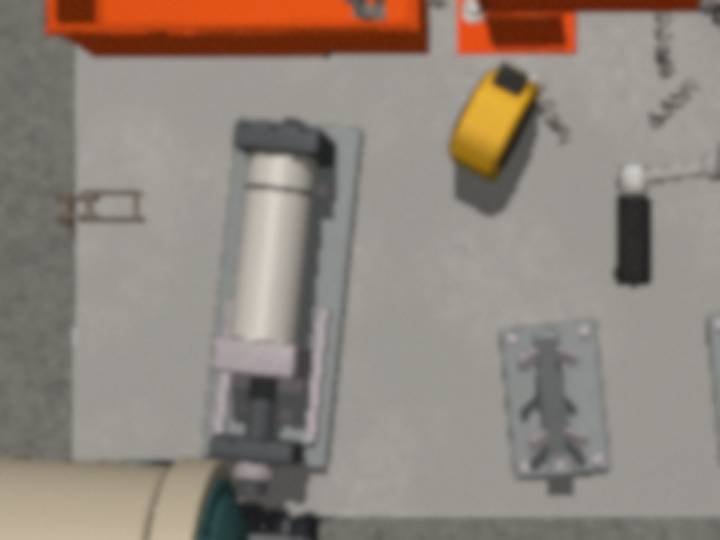

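Both views show the pipe level between the carriage (265,245 in the side crop) and the jaw (430,205), with both ends flush. The fit is within about 1 mm and 0.3°. Handing in.

```bash
python3 -c "
from bench import ctrl
print(ctrl.job_done())"
```

```text
the job is handed in; nothing more can be done
None
```

The long pipe is clamped level in the cradle, flush between carriage and jaw and released. I handed the job in at about 16.5 s without getting a verdict back; the last camera fit put its axis within about 1 mm and 0.3° of the seat.

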